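Sweep rock chips into the catch bay on a ship's lab bench

TASK

Clear the bench: with the fingertips, sweep the three dark rock chips across the bench into the blue-floored catch bay, until each lies completely inside it, on the bay's floor. Only push them along the bench, do not lift them; leave the two sample pots and the yellow marker block standing where they are.

Things in the scene. Friction and masses are not known exactly. Their poses are not given: they have to be found in the camera images.
- bay: catch bay fixed to the bench on the robot's right: a white U-shaped fence of three walls (8 mm thick, 25 mm high) round a blue floor flush with the bench, no sill. Inside 200 mm wide (x), 130 mm deep (y). Origin: centre of the floor. Open mouth on its +y side, 65 mm from the origin, towards the chips; inner back wall 65 mm to -y, side walls 100 mm to +x and -x. Yaw within 0.3 rad of 0
- chip_a_mid (a point): a dark brown rock chip, a flat-bottomed lump with 7 facets, about 42 mm across at its widest (9 mm above its underside), 24 mm high, about 65 g; this point lies on its vertical axis, 11 mm above its underside. It slides on the bench and does not roll
- chip_b_mid (a point): a slightly paler brown rock chip, a flat-bottomed lump with 6 facets, about 46 mm across at its widest (10 mm above its underside), 26 mm high, about 80 g; this point lies on its vertical axis, 11 mm above its underside. It slides on the bench and does not roll
- chip_c_mid (a point): a dark grey rock chip, a flat-bottomed lump with 8 facets, about 38 mm across at its widest (8 mm above its underside), 22 mm high, about 50 g; this point lies on its vertical axis, 11 mm above its underside. It slides on the bench and does not roll
- chip_a: the same chip as chip_a_mid, origin at the centre of its underside, z up
- chip_b: the same chip as chip_b_mid, origin at the centre of its underside, z up
- chip_c: the same chip as chip_c_mid, origin at the centre of its underside, z up
- pot_blue: a closed white sample pot with a blue lid, 42 mm across, 40 mm high, loose, to be left alone; stands nearer the robot than the chips; origin at the centre of its underside, z up
- pot_green: a closed white sample pot with a green lid, 42 mm across, 40 mm high, loose, to be left alone; stands to the left of the chips, on the side away from the bay; origin at the centre of its underside, z up
- marker: a plain yellow marker block, 30 x 55 x 16 mm, loose, to be left alone; lies beyond the chips; origin at the centre of its underside, z up

How it is judged:
At the end, for the whole second after the job is handed in: the middle of each chip lies over the bay's floor, at least 18 mm inside the line of the mouth, on the bench (middle under 24 mm high) and at rest; both pots and the marker block are upright and within 15 mm of where they began (x of chip_a_mid in the frame of bay between -0.098 and 0.098 m and y of chip_a_mid in the frame of bay between -0.066 and 0.047 m and height (world z) of each of chip_a_mid, chip_b_mid, chip_c_mid below 0.024 m and linear speed of each of chip_a, chip_b, chip_c below 0.02 m/s and x of chip_b_mid in the frame of bay between -0.098 and 0.098 m and y of chip_b_mid in the frame of bay between -0.066 and 0.047 m and x of chip_c_mid in the frame of bay between -0.098 and 0.098 m and y of chip_c_mid in the frame of bay between -0.066 and 0.047 m and distance of each of pot_blue, pot_green, marker from where it was at the start of the episode below 0.015 m and angle between each of pot_blue, pot_green, marker's own z axis and vertical below 0.15 rad); the robot touches nothing.
It fails at once if a chip was lifted off the bench (its middle more than 32 mm high) (height (world z) of any of chip_a_mid, chip_b_mid, chip_c_mid above 0.032 m).
It fails at once if a pot or the marker block was pushed more than 15 mm or tipped (distance of any of pot_blue, pot_green, marker from where it was at the start of the episode above 0.015 m or angle between any of pot_blue, pot_green, marker's own z axis and vertical above 0.4 rad).
It also fails if it takes over 69 s, if anything falls off the work surface, if the arm or the gripper's body presses on something with over 40 N, if the wrist force passes 120 N, or if a joint passes its speed limit or range.

ROBOT

A 6-joint arm with a two-finger parallel gripper is mounted at the origin on the work surface. World frame = base frame: x ahead of the robot, y to its left, z up, the work surface at z = 0. Lengths are in m, angles in rad, forces in N, time in s.
With the tool pointing down it reaches from about 0.35 to 0.725 m from the base axis. Payload 6 kg.
Tool frame: the origin (TCP) lies midway between the tips of the shut fingers; the grasp point (between the pads) lies 19 mm behind it; y points along the fingers, x is the direction in which the jaws open and shut, and the axes are right-handed (so a half turn about y gives the same grasp; the last joint's range is limited). The gripper opens to 85 mm and grips with 20 to 120 N. Pads are 22 mm wide; open, the fingers measure 114 mm over their backs; the gripper's body (76 mm by 85 mm) begins 54 mm behind the grasp point. The pads swing forward as they close: fully open they stand 13 mm farther back than shut.
Start: joints at [-0.916, 0.04, 0.085, 0, -1.615, -0.334], TCP at [0.189, -0.569, 0.231] pointing down, gripper open.
Joint ranges: [-2.56, 2.56], [-1.29, 2.01], [-1.08, 1.49], [-3.29, 1.98], [-2.81, -0.18], [-2.99, 2.99]. Speed limits (rad/s): [2.57, 2.57, 3.01, 3.14, 3.14, 3.14].

INTERFACE

Orientations are given as [roll, pitch, yaw] about the fixed x, y, z axes, in that order (R = Rz(yaw) Ry(pitch) Rx(roll)).
In Python, from plant import bot gives the robot as it stands.
- The arm moves only by the tool jog_arm, never from a script. Its argument "increments" is a list of rows, each a list of 3 entries, a list of its own where there are three numbers: the shift along the tool's x, y, z in cm, then the turn about the tool's y in rad, then the finger opening in cm, from 0 to 8.54. In form: [[[dx, dy, dz], turn, hand], ...]. A call has 1 to 20 rows; each row shifts and turns the commanded pose from where the row before left it, along the tool's axes as they then stand; what a row does not reach is not made up. A row lasts 1/12 s, in which the tool goes at most 41.7 mm and 7.16 degrees, less where a joint would pass 70% of its speed; a pose out of reach is approached as far as the arm can. A call with a gripper value outside its range is refused whole. The fingers move at their own pace and stop on an object; the grip force is fixed at half the most. Time passes only in rows, so rows that do not move let the fingers close. It gives the time, the measured TCP pose, the force and the opening at its end, in the units of the state.
- bot.state(): the state, without advancing time (a new reading comes with each control period).
- bot.read_camera(name): name is "scene" or "top" or "wrist"; returns a dict with "img" (480x640x3 uint8, red, green, blue), "fx", "fy", "cx", "cy" (pixels), "rvec" (rotation vector, rad) and "tvec" (3), from world to camera coordinates, as OpenCV has them. Camera axes: x right, y down, z forward; pixel columns grow to the right and rows downward; lengths in m; the calibration is good to about 2 mm. A picture is of the moment at which its call begins. There is no depth.
- bot.finish_job(): hands the job in, once; it reports no verdict.
The state is a dict: "time_s": time; "joints": joint angles; "joint_velocities": joint speeds; "tau": joint torques, N m; "eef_pos": TCP position; "orientation": TCP orientation; "contact_force": force on the tool from outside, world axes, zero at the start; "torque": the same for the moment, N m; "width": finger opening in m.
Only numpy, scipy, OpenCV 4.12 (cv2) and the standard library are available. Lean on these libraries where they do the work, as an engineer would, in place of code of your own. Each camera call takes 0.05 s, during which the arm holds its last target.

## Working session

There is one attempt and no reset: what is moved stays moved. The work goes in short steps, Python scripts to look and compute and a tool call to move; the robot and the scene stay as the last step left them, time stands still between calls to the robot, and variables do not carry over. Pictures are saved under pics/ and viewed, and the job is handed in when it is done.

Besides the shell and the picture viewer there is one more tool, called after "Request:" as name(argument=value, ...) on one line, values as JSON. jog_arm: Moves the arm, as the interface text tells. Its arguments: {"type":"object","properties":{"increments":{"type":"array","items":{"type":"array"}}},"required":["increments"]}

```bash
ls; mkdir -p pics; python3 - <<'E'
from plant import bot
import cv2
s=bot.state();print(s)
for n in("scene","top","wrist"):
    c=bot.read_camera(n);cv2.imwrite(f"pics/{n}0.png",c["img"][:,:,::-1]);print(n,c["fx"],c["cx"],c["cy"],c["rvec"],c["tvec"])
E
```

```text
pics
{'time_s': 0.0, 'joints': array([-9.16324700e-01,  4.08263727e-02,  8.37442536e-02, -4.73351838e-04,
       -1.61546266e+00, -3.33693386e-01]), 'joint_velocities': array([ 0.00030267, -0.00045393, -0.00137771,  0.00059026,  0.00052885,
        0.00045522]), 'tau': array([ 1.89317856e-03, -3.68210900e+01,  3.47406185e+01,  6.93221301e+00,
       -5.52084573e-03, -4.87108764e-05]), 'eef_pos': array([ 0.18915233, -0.56905022,  0.23023207]), 'orientation': array([-1.57067048e+00, -1.80690023e-03,  1.89159518e+00]), 'contact_force': array([ 0.1315845 ,  0.39691454, -0.76102658]), 'torque': array([ 0.0071104 , -0.01264759, -0.04887301]), 'width': 0.08539676250461077}
scene 486.4338849816347 323.4181370826827 238.86155324916155 [ 2.21385972  1.15564163 -0.41952128] [-0.37789548 -0.31469839  1.12797054]
top 580.6447018444765 314.4194032334358 243.3223427694881 [ 2.16822478 -2.19564846  0.08887945] [0.05781131 0.56492472 0.87470494]
wrist 358.01733099228477 315.99927165168253 238.73586093483186 [-1.71938678 -2.38157609 -0.37357072] [ 0.60175162 -0.03935695  0.37978409]
```

View pics/top0.png

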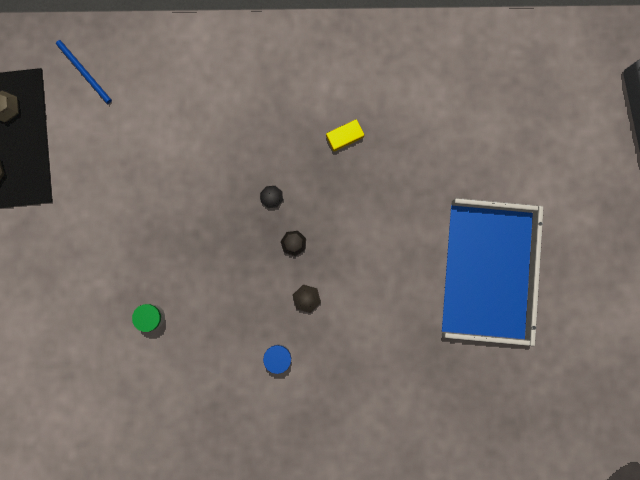

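View pics/scene0.png

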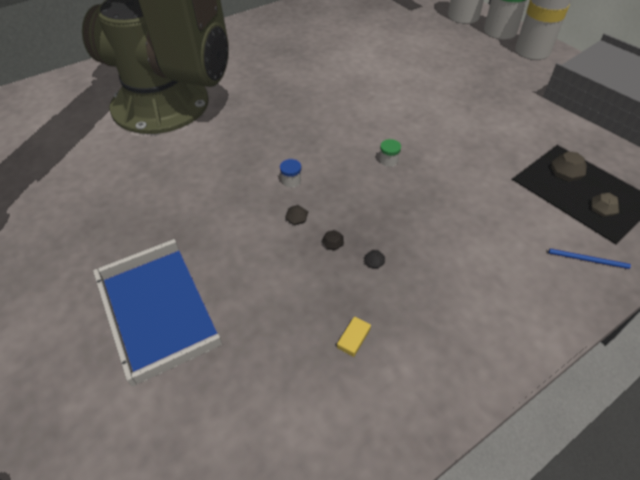

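The top view shows the chips at (272,197), (293,243) and (307,298). The blue pot is at (277,359), the green pot at (146,318) and the marker at (345,135). The bay is on the right, with its mouth running along x≈443–452.

```bash
cat > h.py <<'E'
import cv2,numpy as np
from plant import bot
def cam(n="top"):
    c=bot.read_camera(n);R=cv2.Rodrigues(np.array(c["rvec"]))[0];t=np.array(c["tvec"]).ravel()
    return c,R,t
def ray(C,uv,z):
    c,R,t=C;d=R.T@np.array([(uv[0]-c["cx"])/c["fx"],(uv[1]-c["cy"])/c["fy"],1]);o=-R.T@t
    return o+d*(z-o[2])/d[2]
def blobs(m,amin):
    cs,_=cv2.findContours(m.astype(np.uint8),cv2.RETR_EXTERNAL,cv2.CHAIN_APPROX_NONE)
    return [k for k in cs if cv2.contourArea(k)>amin]
def cen(k):
    M=cv2.moments(k);return M["m10"]/M["m00"],M["m01"]/M["m00"]
def look(name=None,n="top"):
    C=cam(n);im=C[0]["img"];hsv=cv2.cvtColor(im,cv2.COLOR_RGB2HSV);H,S,V=[hsv[...,i].astype(int) for i in range(3)]
    if name: cv2.imwrite(f"pics/{name}.png",im[:,:,::-1])
    out=[]
    for lab,m,z,a in(("blue",(H>100)&(H<125)&(S>150)&(V>70),0.04,250),("green",(H>50)&(H<80)&(S>130)&(V>60),.04,100),("yellow",(H>20)&(H<35)&(S>150),.016,100),("dark",(V<62),.009,150)):
        for k in blobs(m,a):
            A=cv2.contourArea(k)
            zz=0 if lab=="blue" and A>3000 else z
            u=cen(k);p=ray(C,u,zz);(cx,cy),(w,h),an=cv2.minAreaRect(k)
            if lab=="dark" and (A>1200): continue
            s=p[:2]-ray(C,(u[0]+10,u[1]),zz)[:2]
            mm=np.linalg.norm(s)/10*1000
            print(lab,"uv",np.round(u),"area",A,"xy",np.round(p[:2],4),"size mm",round(w*mm),round(h*mm))
            if zz==0:
                for q in cv2.boxPoints(cv2.minAreaRect(k)): print("   corner",q.round(),ray(C,q,0)[:2].round(4))
    return C
E
python3 - <<'E'
from h import *
look()
print(); look(n="scene")
E
```

```text
blue uv [277. 359.] area 573.5 xy [0.3918 0.109 ] size mm 40 41
blue uv [487. 272.] area 10208.5 xy [ 0.5186 -0.2213] size mm 131 201
   corner [441. 332.] [ 0.4252 -0.1462]
   corner [451. 205.] [ 0.6255 -0.1672]
   corner [534. 211.] [ 0.614  -0.2987]
   corner [524. 338.] [ 0.414  -0.2755]
blue uv [83. 71.] area 369.0 xy [0.8368 0.4064] size mm 122 9
green uv [146. 318.] area 570.0 xy [0.4558 0.3049] size mm 39 41
yellow uv [345. 135.] area 666.0 xy [0.7374 0.0008] size mm 32 56
dark uv [306. 299.] area 531.5 xy [0.4801 0.0645] size mm 40 44
dark uv [293. 243.] area 475.0 xy [0.5668 0.0837] size mm 41 38
dark uv [271. 197.] area 398.0 xy [0.6403 0.1182] size mm 36 35
dark uv [633.  95.] area 725.0 xy [ 0.7991 -0.4633] size mm 143 26

blue uv [158. 310.] area 7590.5 xy [ 0.5211 -0.223 ] size mm 148 143
   corner [ 96. 285.] [ 0.4168 -0.2887]
   corner [178. 248.] [ 0.4228 -0.1451]
   corner [216. 333.] [ 0.6116 -0.1667]
   corner [133. 370.] [ 0.5967 -0.2921]
green uv [390. 147.] area 154.5 xy [0.4607 0.3014] size mm 24 32
yellow uv [354. 336.] area 485.0 xy [ 0.7424 -0.0011] size mm 27 48
dark uv [374. 259.] area 248.0 xy [0.6436 0.1168] size mm 30 30
dark uv [332. 240.] area 282.5 xy [0.5694 0.0835] size mm 32 35
```

Request:
jog_arm(increments=[[[0,0,0],-0.11,2.0],[[0,0,0],-0.11,2.0],[[0,0,0],-0.11,2.0],[[0,0,0],-0.11,2.0],[[0,0,0],-0.11,2.0],[[0,0,0],-0.11,2.0],[[0,0,0],-0.11,2.0],[[0,0,0],-0.11,2.0],[[0,0,0],-0.11,2.0],[[0,0,0],-0.11,2.0],[[0,0,0],0,2.0],[[0,0,0],0,2.0]])

```text
time_s: 1.25
eef_pos: [0.1892, -0.5693, 0.2311]
orientation: [-1.571, -0.0, 2.988]
contact_force: [-0.7, 0.2, 0.1]
width: 0.0199
```

```bash
cat >> h.py <<'E'
B=np.array([.5197,-.2225]);th=-.105
def bay2w(x,y): return B+np.array([np.cos(th)*x-np.sin(th)*y,np.sin(th)*x+np.cos(th)*y])
def w2bay(p):
    q=np.array(p)[:2]-B;return np.array([np.cos(th)*q[0]+np.sin(th)*q[1],-np.sin(th)*q[0]+np.cos(th)*q[1]])
from scipy.spatial.transform import Rotation as Ro
def plan(chip,tgt,back=.055,off=.029):
    s=bot.state();R=Ro.from_euler("xyz",s["orientation"]).as_matrix();p=s["eef_pos"]
    T=bay2w(*tgt);d=T-np.array(chip);L=np.linalg.norm(d);d/=L
    yaw=np.arctan2(-d[0],d[1]); cur=np.arctan2(R[1,0],R[0,0]); turn=(cur-yaw+np.pi)%(2*np.pi)-np.pi
    st=np.array(chip)-d*back; Rn=Ro.from_euler("xyz",[-np.pi/2,0,yaw]).as_matrix()
    dl=Rn.T@np.array([st[0]-p[0],st[1]-p[1],0.006-p[2]])
    print("pose",p.round(4),s["orientation"].round(3),"w",round(s["width"],4),"t",s["time_s"])
    print("turn",turn.round(3),"yaw",yaw.round(3),"start",st.round(3),"delta cm in turned tool frame",(dl*100).round(2),"push cm",round((L+back-off)*100,2))
E
python3 - <<'E'
from h import *
plan((.568,.0836),(0,-.035))
E
```

```text
pose [ 0.1892 -0.5693  0.2311] [-1.571 -0.     2.988] w 0.0199 t 1.25
turn -0.002 yaw 2.99 start [0.576 0.138] delta cm in turned tool frame [-27.61  22.51 -75.75] push cm 37.08
```

Request:
jog_arm(increments=[[[-1.15,0,-3.15],0,2],[[-1.15,0,-3.15],0,2],[[-1.15,0,-3.15],0,2],[[-1.15,0,-3.15],0,2],[[-1.15,0,-3.15],0,2],[[-1.15,0,-3.15],0,2],[[-1.15,0,-3.15],0,2],[[-1.15,0,-3.15],0,2],[[-1.15,0,-3.15],0,2],[[-1.15,0,-3.15],0,2],[[-1.15,0,-3.15],0,2],[[-1.15,0,-3.15],0,2],[[-1.15,0,-3.15],0,2],[[-1.15,0,-3.15],0,2],[[-1.15,0,-3.15],0,2],[[-1.15,0,-3.15],0,2],[[-1.15,0,-3.15],0,2],[[-1.15,0,-3.15],0,2],[[-1.15,0,-3.15],0,2],[[-1.15,0,-3.15],0,2]])

```text
time_s: 2.92
eef_pos: [0.5113, 0.0209, 0.2315]
orientation: [-1.571, 0.0, 2.988]
contact_force: [1.0, -0.7, -0.0]
width: 0.0199
```

Request:
jog_arm(increments=[[[-1.15,0,-3.15],0,2],[[-1.15,0,-3.15],0,2],[[-1.15,0,-3.15],0,2],[[-1.15,0,-3.15],0,2],[[0,2,0],0,2],[[0,3,0],0,2],[[0,3,0],0,2],[[0,3,0],0,2],[[0,3,0],0,2],[[0,1,0],0,2],[[0,0,0],0,2],[[0,0,0],0,2]])

```text
time_s: 3.92
eef_pos: [0.5756, 0.1369, 0.0825]
orientation: [-1.571, 0.001, 2.99]
contact_force: [0.1, -0.6, 0.5]
width: 0.0201
```

```bash
python3 - <<'E'
from h import *
plan((.568,.0836),(0,-.035))
c=bot.read_camera("scene");cv2.imwrite("pics/s1.png",c["img"][:,:,::-1])
E
```

```text
pose [0.5756 0.1369 0.0825] [-1.571e+00  1.000e-03  2.990e+00] w 0.0201 t 3.9167
turn 0.0 yaw 2.99 start [0.576 0.138] delta cm in turned tool frame [-0.05  7.65 -0.12] push cm 37.08
```

View pics/s1.png

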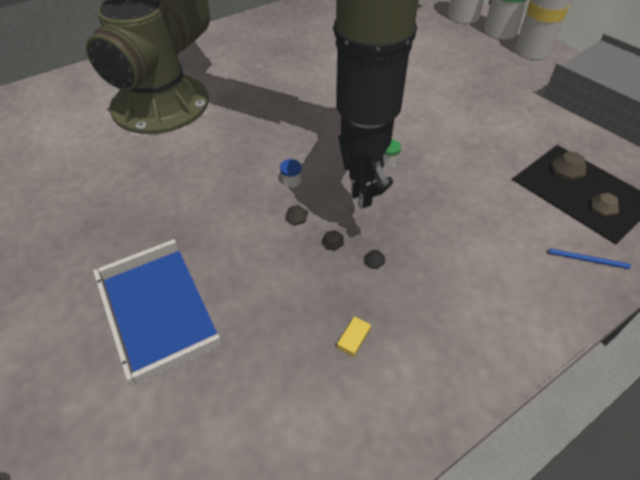

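The shut-ish fingers hang at about (365,195), just behind chip a at (332,240), with everything else untouched. I'll go down and push.

Request:
jog_arm(increments=[[[0,2,0],0,2],[[0,2,0],0,2],[[0,1.5,0],0,2],[[0,1,0],0,2],[[0,0.7,0],0,2],[[0,0.4,0],0,2],[[0,0,0],0,2],[[0,0,0.5],0,2],[[0,0,0.5],0,2],[[0,0,0.5],0,2],[[0,0,0.5],0,2],[[0,0,0.5],0,2],[[0,0,0.6],0,2],[[0,0,0.8],0,2],[[0,0,1],0,2],[[0,0,1],0,2],[[0,0,1],0,2],[[0,0,1],0,2],[[0,0,1],0,2],[[0,0,0.6],0,2]])

```text
time_s: 5.63
eef_pos: [0.5606, 0.0416, 0.0052]
orientation: [-1.571, -0.0, 2.991]
contact_force: [0.4, 0.1, -0.4]
width: 0.0203
```

```bash
python3 - <<'E'
from h import *
look("t2")
c=bot.read_camera("scene");cv2.imwrite("pics/s2.png",c["img"][:,:,::-1])
E
```

```text
blue uv [277. 359.] area 563.5 xy [0.392  0.1091] size mm 40 41
blue uv [487. 272.] area 10202.5 xy [ 0.5186 -0.2213] size mm 131 201
   corner [441. 332.] [ 0.4252 -0.1462]
   corner [451. 205.] [ 0.6255 -0.1672]
   corner [534. 211.] [ 0.614  -0.2987]
   corner [524. 338.] [ 0.414  -0.2755]
blue uv [83. 71.] area 369.0 xy [0.8368 0.4064] size mm 122 9
yellow uv [345. 135.] area 666.0 xy [0.7374 0.0008] size mm 32 56
dark uv [633.  95.] area 679.0 xy [ 0.799  -0.4633] size mm 26 141
```

View pics/s2.png

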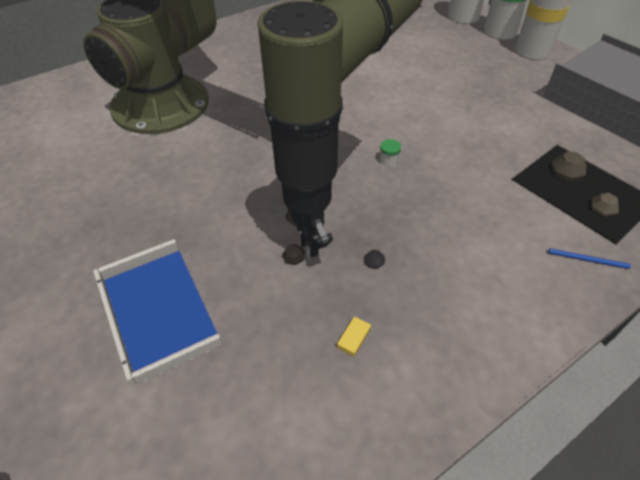

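Chip a now sits in front of the fingers at (293,254), as planned. I'll keep pushing.

Request:
jog_arm(increments=[[[0,0,0.5],0,2],[[0,0,0.8],0,2],[[0,0,1.2],0,2],[[0,0,1.2],0,2],[[0,0,1.2],0,2],[[0,0,1.2],0,2],[[0,0,1.2],0,2],[[0,0,1.2],0,2],[[0,0,1.2],0,2],[[0,0,1.2],0,2],[[0,0,1.2],0,2],[[0,0,1.2],0,2],[[0,0,1.2],0,2],[[0,0,1.2],0,2],[[0,0,1.2],0,2],[[0,0,1.2],0,2],[[0,0,1.2],0,2],[[0,0,1.2],0,2],[[0,0,0.8],0,2],[[0,0,0.4],0,2]])

```text
time_s: 7.4
eef_pos: [0.5282, -0.1728, 0.0052]
orientation: [-1.571, -0.0, 2.991]
contact_force: [0.9, -0.6, -0.2]
width: 0.0201
```

```bash
python3 - <<'E'
from h import *
c=bot.read_camera("scene");cv2.imwrite("pics/s3.png",c["img"][:,:,::-1])
E
```

```text
(no output)
```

View pics/s3.png

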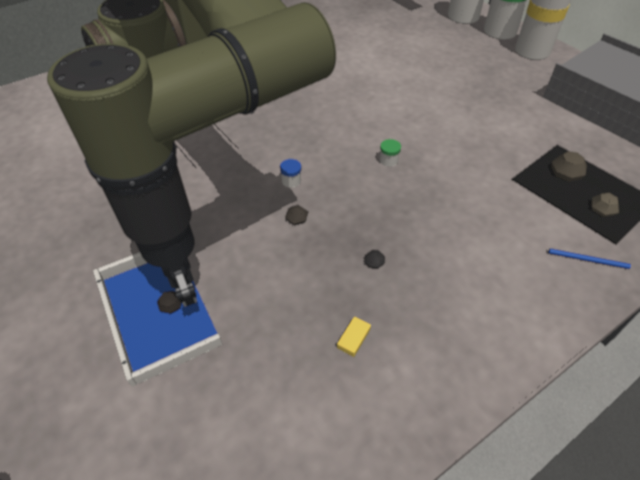

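Chip a is on the blue floor at (168,303), still ahead of the fingers. It needs about 5.5 cm more, then I'll back off and lift.

Request:
jog_arm(increments=[[[0,0,0.5],0,2],[[0,0,0.9],0,2],[[0,0,1],0,2],[[0,0,1],0,2],[[0,0,1],0,2],[[0,0,0.7],0,2],[[0,0,0.4],0,2],[[0,0,0],0,2],[[0,0,-0.5],0,2],[[0,0,-1.5],0,2],[[0,-2,-1.5],0,2],[[0,-3,-1],0,2],[[0,-3,0],0,2],[[0,0,0],0,2],[[0,0,0],0,2]])

```text
time_s: 8.7
eef_pos: [0.5285, -0.1807, 0.0879]
orientation: [-1.571, 0.005, 2.993]
contact_force: [0.5, 0.7, -0.3]
width: 0.0199
```

```bash
python3 - <<'E'
from h import *
plan((.481,.0645),(-.05,.0))
C=look("s4",n="scene")
for uv in((297,215),): print(ray(C,uv,.012))
E
```

```text
pose [ 0.5285 -0.1807  0.0879] [-1.571  0.005  2.993] w 0.0199 t 8.7
turn -0.11 yaw 3.102 start [0.483 0.119] delta cm in turned tool frame [  5.71   8.19 -29.81] push cm 30.8
blue uv [157. 313.] area 7094.0 xy [ 0.5256 -0.2261] size mm 148 143
   corner [ 97. 284.] [ 0.4165 -0.2869]
   corner [179. 249.] [ 0.4254 -0.1434]
   corner [216. 334.] [ 0.6135 -0.167 ]
   corner [133. 370.] [ 0.5965 -0.2921]
green uv [390. 147.] area 152.5 xy [0.4603 0.3017] size mm 24 32
dark uv [134. 315.] area 360.5 xy [ 0.5163 -0.2574] size mm 32 37
dark uv [169. 266.] area 252.0 xy [ 0.4587 -0.175 ] size mm 33 34
dark uv [374. 259.] area 232.5 xy [0.6437 0.1168] size mm 27 31
dark uv [612. 110.] area 160.0 xy [0.6208 0.8167] size mm 58 25
dark uv [606.  93.] area 402.5 xy [0.5737 0.865 ] size mm 175 25
[0.48611015 0.06358482 0.012     ]
```

View pics/s4.png

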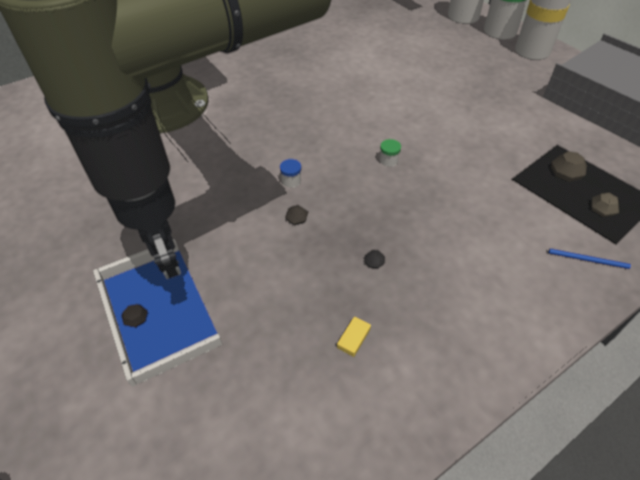

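Chip a lies at pixel (134,315), which is (0.516,-0.257), exactly as planned. Chip b is next.

Request:
jog_arm(increments=[[[0,0,0],-0.11,2],[[0.5,0,-2.5],0,2],[[0.5,0,-3],0,2],[[0.5,0,-3],0,2],[[0.5,0,-3],0,2],[[0.5,0,-3],0,2],[[0.5,0,-3],0,2],[[0.5,0,-3],0,2],[[0.5,0,-3],0,2],[[0.5,0,-3],0,2],[[0.5,0,-2.3],0,2],[[0.6,0,-1],0,2],[[0,0,0],0,2],[[0,0,0],0,2]])

```text
time_s: 9.92
eef_pos: [0.4822, 0.1188, 0.0842]
orientation: [-1.57, -0.002, 3.103]
contact_force: [0.2, 0.7, -0.1]
width: 0.0196
```

```bash
python3 - <<'E'
from h import *
plan((.482,.0645),(-.05,.0))
E
```

```text
pose [0.4822 0.1188 0.0842] [-1.570e+00 -2.000e-03  3.103e+00] w 0.0196 t 9.9167
turn 0.004 yaw 3.099 start [0.484 0.119] delta cm in turned tool frame [-0.21  7.82 -0.07] push cm 30.8
```

Request:
jog_arm(increments=[[[-0.1,2,0],0,2],[[0,2,0],0,2],[[0,1.6,0],0,2],[[0,1.1,0],0,2],[[0,0.7,0],0,2],[[0,0.4,0],0,2],[[0,0,0],0,2],[[0,0,0.5],0,2],[[0,0,0.5],0,2],[[0,0,0.5],0,2],[[0,0,0.5],0,2],[[0,0,0.5],0,2],[[0,0,0.6],0,2],[[0,0,0.8],0,2],[[0,0,1],0,2],[[0,0,1],0,2],[[0,0,1],0,2],[[0,0,1],0,2],[[0,0,1],0,2],[[0,0,0.6],0,2]])

```text
time_s: 11.58
eef_pos: [0.4801, 0.0223, 0.0074]
orientation: [-1.571, 0.0, 3.101]
contact_force: [0.0, 1.7, 1.1]
width: 0.0201
```

```bash
python3 - <<'E'
from h import *
c=bot.read_camera("scene");cv2.imwrite("pics/s5.png",c["img"][:,:,::-1])
E
```

```text
(no output)
```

View pics/s5.png

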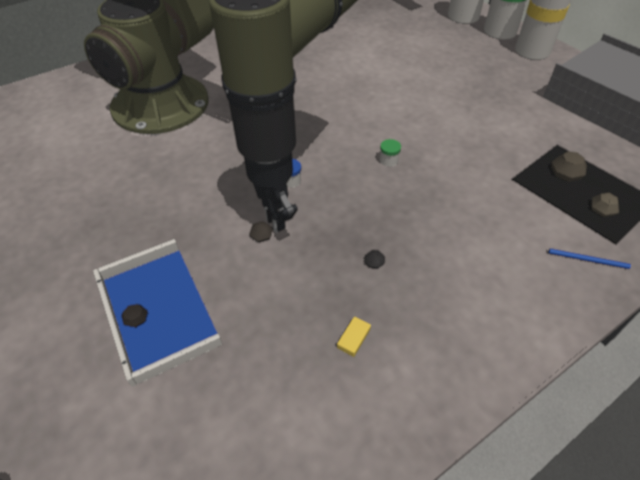

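Chip b is ahead of the fingers at (261,232), with 21.3 cm left to push.

Request:
jog_arm(increments=[[[0,0,0.5],0,2],[[0,0,0.8],0,2],[[0,0,1.2],0,2],[[0,0,1.2],0,2],[[0,0,1.2],0,2],[[0,0,1.2],0,2],[[0,0,1.2],0,2],[[0,0,1.2],0,2],[[0,0,1.2],0,2],[[0,0,1.2],0,2],[[0,0,1.2],0,2],[[0,0,1.2],0,2],[[0,0,1.2],0,2],[[0,0,1.2],0,2],[[0,0,1.2],0,2],[[0,0,1.2],0,2],[[0,0,0.8],0,2],[[0,0,0.4],0,2],[[0,0,0],0,2]])

```text
time_s: 13.22
eef_pos: [0.4719, -0.1703, 0.007]
orientation: [-1.571, -0.001, 3.1]
contact_force: [-0.6, 0.4, 0.0]
width: 0.0204
```

```bash
python3 - <<'E'
from h import *
C=look("s6","scene")
E
```

```text
blue uv [157. 315.] area 6590.0 xy [ 0.5298 -0.2282] size mm 147 142
   corner [ 96. 285.] [ 0.4168 -0.2887]
   corner [178. 248.] [ 0.4228 -0.1451]
   corner [216. 333.] [ 0.6116 -0.1667]
   corner [133. 370.] [ 0.5967 -0.2921]
green uv [390. 147.] area 152.5 xy [0.4604 0.3016] size mm 24 32
dark uv [134. 315.] area 362.5 xy [ 0.5162 -0.2575] size mm 32 37
dark uv [374. 259.] area 234.5 xy [0.6437 0.117 ] size mm 27 31
```

View pics/s6.png

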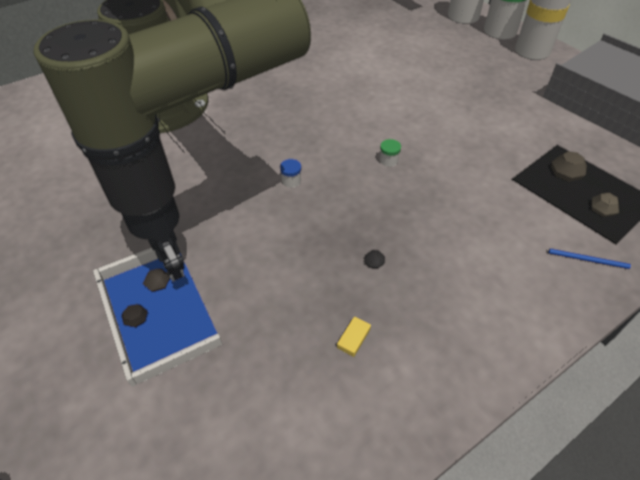

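Chip b is inside at (156,280). I'll push it 1.7 cm more, then back off and lift.

Request:
jog_arm(increments=[[[0,0,0.5],0,2],[[0,0,0.7],0,2],[[0,0,0.5],0,2],[[0,0,0],0,2],[[0,0,-0.5],0,2],[[0,0,-1.5],0,2],[[0,-2,-1.5],0,2],[[0,-3,-1],0,2],[[0,-3,0],0,2],[[0,0,0],0,2],[[0,0,0],0,2]])

```text
time_s: 14.18
eef_pos: [0.4748, -0.1407, 0.0895]
orientation: [-1.571, 0.004, 3.102]
contact_force: [-0.4, 0.2, -0.7]
width: 0.0204
```

```bash
python3 - <<'E'
from h import *
C=look("s7","scene")
plan((.642,.1176),(.055,-.005),off=.028)
E
```

```text
blue uv [158. 310.] area 7586.0 xy [ 0.5212 -0.223 ] size mm 148 143
   corner [ 97. 284.] [ 0.4165 -0.2869]
   corner [179. 249.] [ 0.4254 -0.1434]
   corner [216. 334.] [ 0.6135 -0.167 ]
   corner [133. 370.] [ 0.5965 -0.2921]
green uv [390. 147.] area 154.5 xy [0.4604 0.3019] size mm 24 32
dark uv [134. 315.] area 363.5 xy [ 0.5162 -0.2574] size mm 32 37
dark uv [374. 259.] area 236.0 xy [0.6437 0.117 ] size mm 27 31
pose [ 0.4738 -0.1408  0.0876] [-1.571e+00  1.000e-03  3.102e+00] w 0.0201 t 14.2333
turn 0.152 yaw 2.95 start [0.652 0.172] delta cm in turned tool frame [-11.59   8.16 -34.07] push cm 38.44
```

View pics/s7.png

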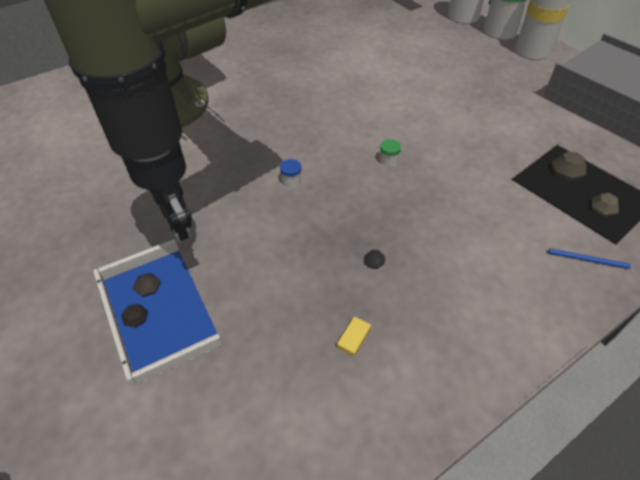

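Chip b rests at (146,284), inside and clear of chip a at (134,315). Chip c is next.

Request:
jog_arm(increments=[[[0,0,0],0.08,2],[[0,0,0],0.07,2],[[-1,0,-3],0,2],[[-1,0,-3],0,2],[[-1,0,-3],0,2],[[-1,0,-3],0,2],[[-1,0,-3],0,2],[[-1,0,-3],0,2],[[-1,0,-3],0,2],[[-1,0,-3],0,2],[[-1,0,-3],0,2],[[-1,0,-3],0,2],[[-1,0,-2.5],0,2],[[-0.6,0,-1.6],0,2],[[0,0,0],0,2],[[0,0,0],0,2]])

```text
time_s: 15.57
eef_pos: [0.6511, 0.172, 0.0848]
orientation: [-1.569, -0.003, 2.952]
contact_force: [-0.5, -0.2, -0.0]
width: 0.0201
```

```bash
python3 - <<'E'
from h import *
plan((.642,.1176),(.055,-.005),off=.028)
E
```

```text
pose [0.6511 0.172  0.0848] [-1.569 -0.003  2.952] w 0.0201 t 15.5667
turn 0.002 yaw 2.95 start [0.652 0.172] delta cm in turned tool frame [-0.15  7.88  0.01] push cm 38.44
```

Request:
jog_arm(increments=[[[-0.1,2,0],0,2],[[0,2,0],0,2],[[0,1.6,0],0,2],[[0,1.1,0],0,2],[[0,0.7,0],0,2],[[0,0.5,0],0,2],[[0,0,0],0,2],[[0,0,0.5],0,2],[[0,0,0.5],0,2],[[0,0,0.5],0,2],[[0,0,0.5],0,2],[[0,0,0.5],0,2],[[0,0,0.6],0,2],[[0,0,0.8],0,2],[[0,0,1],0,2],[[0,0,1],0,2],[[0,0,1],0,2],[[0,0,1],0,2],[[0,0,1],0,2],[[0,0,0.6],0,2]])

```text
time_s: 17.23
eef_pos: [0.6347, 0.0768, 0.0084]
orientation: [-1.571, 0.0, 2.951]
contact_force: [0.9, 1.5, 1.8]
width: 0.0199
```

```bash
python3 - <<'E'
from h import *
look("s8","scene")
E
```

```text
blue uv [158. 310.] area 7589.5 xy [ 0.5211 -0.223 ] size mm 148 143
   corner [ 96. 285.] [ 0.4168 -0.2887]
   corner [178. 248.] [ 0.4228 -0.1451]
   corner [216. 333.] [ 0.6116 -0.1667]
   corner [133. 370.] [ 0.5967 -0.2921]
dark uv [134. 315.] area 360.5 xy [ 0.5163 -0.2574] size mm 32 37
dark uv [372.   5.] area 414.0 xy [-0.0856  0.6933] size mm 41 149
```

View pics/s8.png

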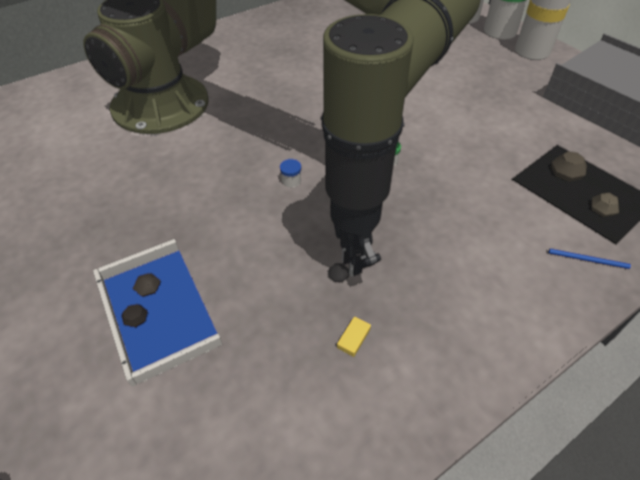

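Chip c is ahead of the fingers at (338,272). I'll lower the tips 3 mm, because chip c is widest only 8 mm up, and carry on.

Request:
jog_arm(increments=[[[0,0.3,0],0,2],[[0,0,0.5],0,2],[[0,0,0.8],0,2],[[0,0,1.2],0,2],[[0,0,1.2],0,2],[[0,0,1.2],0,2],[[0,0,1.2],0,2],[[0,0,1.2],0,2],[[0,0,1.2],0,2],[[0,0,1.2],0,2],[[0,0,1.2],0,2],[[0,0,1.2],0,2],[[0,0,1.2],0,2],[[0,0,1.2],0,2],[[0,0,1.2],0,2],[[0,0,1.2],0,2],[[0,0,1.2],0,2],[[0,0,1.2],0,2],[[0,0,0.8],0,2],[[0,0,0.4],0,2]])

```text
time_s: 18.95
eef_pos: [0.5958, -0.1245, 0.0052]
orientation: [-1.571, -0.0, 2.951]
contact_force: [0.2, 0.4, -0.4]
width: 0.0196
```

```bash
python3 - <<'E'
from h import *
look("s9","scene")
E
```

```text
blue uv [158. 310.] area 7548.0 xy [ 0.5209 -0.2233] size mm 148 144
   corner [ 97. 284.] [ 0.4165 -0.2869]
   corner [180. 249.] [ 0.4254 -0.1429]
   corner [216. 334.] [ 0.6135 -0.1666]
   corner [133. 370.] [ 0.5965 -0.2921]
green uv [390. 147.] area 153.5 xy [0.4605 0.3017] size mm 24 32
dark uv [134. 315.] area 354.5 xy [ 0.5163 -0.2574] size mm 35 33
dark uv [221. 110.] area 254.0 xy [0.1171 0.0978] size mm 23 101
```

View pics/s9.png

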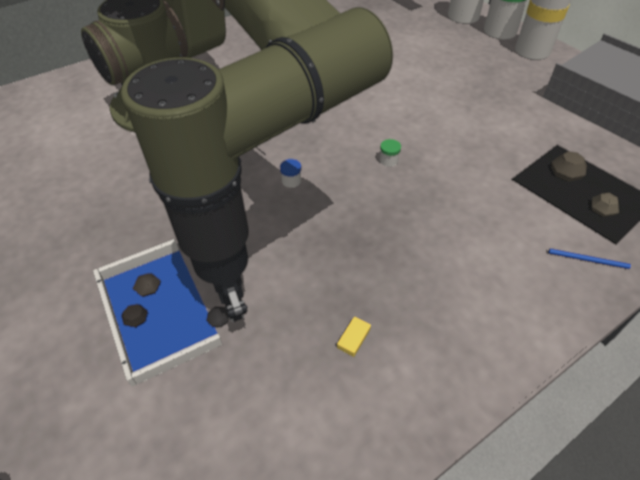

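Chip c is at the mouth, at (217,317), with the right-hand wall clear. I'll push the last 8.4 cm and back off.

Request:
jog_arm(increments=[[[0,0,0.5],0,2],[[0,0,0.9],0,2],[[0,0,1],0,2],[[0,0,1],0,2],[[0,0,1],0,2],[[0,0,1],0,2],[[0,0,1],0,2],[[0,0,1],0,2],[[0,0,0.6],0,2],[[0,0,0.4],0,2],[[0,0,0],0,2],[[0,0,-0.5],0,2],[[0,0,-1.5],0,2],[[0,-2,-1.5],0,2],[[0,-3,-2],0,2],[[0,-3,-3],0,2],[[0,-3,-3],0,2],[[0,-3,-3],0,2],[[0,0,-2],0,2],[[0,0,0],0,2]])

```text
time_s: 20.67
eef_pos: [0.6128, -0.0407, 0.1465]
orientation: [-1.573, 0.005, 2.956]
contact_force: [0.2, -1.2, 0.4]
width: 0.0202
```

```bash
python3 - <<'E'
from h import *
look("s10","scene");print();look("t10")
E
```

```text
blue uv [158. 310.] area 7587.5 xy [ 0.5211 -0.223 ] size mm 148 143
   corner [ 96. 285.] [ 0.4168 -0.2887]
   corner [178. 248.] [ 0.4228 -0.1451]
   corner [216. 333.] [ 0.6116 -0.1667]
   corner [133. 370.] [ 0.5967 -0.2921]
green uv [390. 147.] area 154.5 xy [0.4605 0.3016] size mm 24 32
dark uv [163. 336.] area 305.0 xy [ 0.5765 -0.2344] size mm 28 32
dark uv [134. 315.] area 360.5 xy [ 0.5163 -0.2574] size mm 32 37
dark uv [624. 116.] area 199.0 xy [0.6501 0.8182] size mm 82 25
dark uv [617.  98.] area 169.5 xy [0.5995 0.867 ] size mm 66 25
dark uv [592. 103.] area 303.0 xy [0.579  0.8034] size mm 60 81

blue uv [487. 272.] area 10200.5 xy [ 0.5186 -0.2213] size mm 131 201
   corner [441. 332.] [ 0.4252 -0.1462]
   corner [451. 205.] [ 0.6255 -0.1672]
   corner [534. 211.] [ 0.614  -0.2987]
   corner [524. 338.] [ 0.414  -0.2755]
blue uv [83. 71.] area 376.0 xy [0.8359 0.4056] size mm 124 9
green uv [138. 320.] area 198.5 xy [0.4525 0.3158] size mm 38 17
dark uv [167. 445.] area 885.0 xy [0.2607 0.2793] size mm 110 22
dark uv [509. 276.] area 160.5 xy [ 0.5124 -0.2525] size mm 37 38
dark uv [117. 278.] area 155.0 xy [0.5166 0.3585] size mm 59 22
dark uv [494. 238.] area 175.5 xy [ 0.571  -0.2312] size mm 34 32
dark uv [243. 133.] area 472.5 xy [0.7446 0.1625] size mm 72 24
dark uv [633.  95.] area 623.5 xy [ 0.7989 -0.4633] size mm 133 22
dark uv [494. 133.] area 1189.5 xy [ 0.7393 -0.2381] size mm 201 157
```

View pics/s10.png

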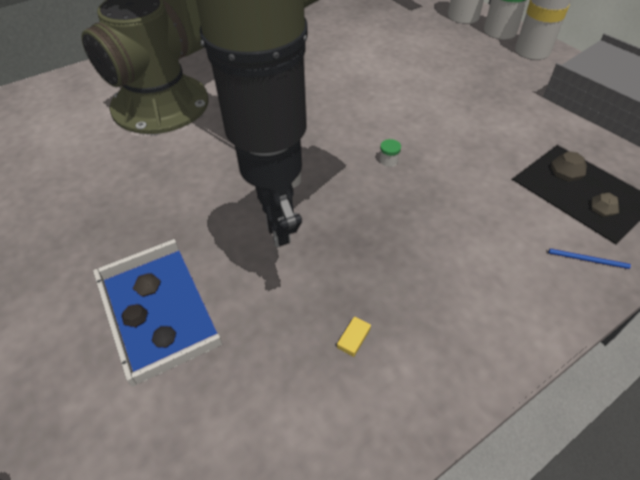

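View pics/t10.png

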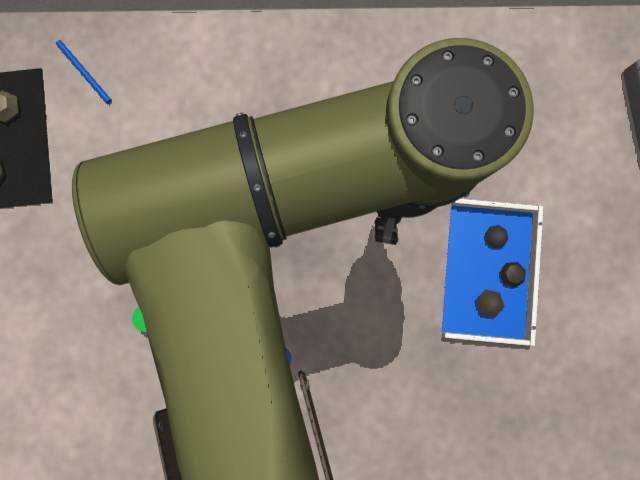

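All three chips are inside with margin, at (496,237), (513,275) and (489,304) in the top view. In the side view the marker (354,336) and green pot (390,147) haven't moved. The arm hides most of the blue pot in both of these pictures, but the previous one showed it in its original place at (291,168).

```bash
python3 - <<'E'
from h import *
C=cam("top")
for uv in((496,237),(513,275),(489,304)): print(w2bay(ray(C,uv,.012)).round(3))
print(bot.finish_job())
E
```

```text
[ 0.054 -0.005]
[-0.003 -0.036]
[-0.051 -0.002]
the job is handed in; nothing more can be done
None
```

All three chips are in the catch bay, and I handed the job in at about 21 s of the 69 s allowed. I swept them one at a time (a, then b, then c), each with a single straight push using the fingertips set 20 mm apart.

| Chip | Bay-frame position (x, y) from the last top view |
|---|---|
| a | (-3, -36) mm |
| b | (-51, -2) mm |
| c | (54, -5) mm |

- **Limits:** All three are well inside x ±98 mm and y -66 to 47 mm. The chips don't touch each other or the walls, and the tool was lifted clear before hand-in.
- **Pots and marker:** The green pot and the marker showed no movement in the last side view. The arm hid most of the blue pot in both final pictures, but the picture before, taken before the last 8 cm push of chip c, showed it unmoved.
- **Camera agreement:** The top and side cameras agreed on the chip positions to within about 5 mm. No check failed.

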